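# Turn a culture dish over into the free place of the incubation rack

### The job

The blue culture dish stands lid outward on the black sloping stand; its white lid lies loose on it and hides most of the blue from the front. Pinch lid and base together, turn the dish over in the air so that the lid is underneath, and set it gently, still closed, in the one empty place of the white rack, lying against the slope and on its two pegs like its neighbours. Do not let it drop or come open, leave the other dishes, the cup, the bottle and the timer where they are, and let go at the end.

Things in the scene. Friction and masses are not known exactly. Their poses are not given: they have to be found in the camera images.
- dish_mid (a point): Centre of the closed blue dish, half-way up. Closed it is a disc 90 mm across, 20 mm thick: solid blue base (82 mm across, 17 mm thick), loose white lid over it. z is the disc's axis, from base to lid; at the start it points out of the stand's slope (50 degrees from vertical, up and away from the robot); turned over in the rack it points into the slope (130 degrees from vertical).
- lid_mid (a point): Point of the white lid that coincides with dish_mid, axes alike, while the dish is closed. The lid is 90 mm across, its skirt covers 14 mm of the dish's 20 mm thickness, with 1.5 mm play all round. Base and lid together weigh 80 to 130 g.
- dish: The blue base; origin at the centre of its outer (bottom) face, 10 mm from dish_mid; same axes.
- lid: The white lid; its frame coincides with that of dish while closed.
- stand: The fixed black sloping stand of the blue dish: 106 mm wide, origin on the bench under its middle, axes level: z up, x away from the robot, y across. Its plate slopes at 50 degrees, rising towards -x: up-slope is (-0.643, 0, 0.766), outward normal (0.766, 0, 0.643). Two pegs (10 mm thick, 28 mm long, 60 mm apart in y) stand square to it at the low end and carry the dish's rim.
- stand_seat (a point): Where the middle of a seated dish lies: 40 mm up-slope of the pegs' line, 10 mm out from the plate, 77 mm above the bench; axes as stand. The plate ends 56 mm up-slope of the pegs (its top 28 mm is two side arms 68 mm apart), so the dish's top 29 mm is free on both faces, to be pinched across its thickness, reaching in down the slope (40 degrees from vertical).
- berth_a_seat (a point): Seat point of one of three identical white sloping rests fixed in a row, 115 mm apart; two carry a dish already upside down (lid to the slope), one is empty. Same shape, axes and seat point as stand_seat, but standing on an 8 mm steel tray, so the point is 85 mm above the bench.
- berth_b_seat (a point): Seat point of one of three identical white sloping rests fixed in a row, 115 mm apart; two carry a dish already upside down (lid to the slope), one is empty. Same shape, axes and seat point as stand_seat, but standing on an 8 mm steel tray, so the point is 85 mm above the bench.
- berth_c_seat (a point): Seat point of one of three identical white sloping rests fixed in a row, 115 mm apart; two carry a dish already upside down (lid to the slope), one is empty. Same shape, axes and seat point as stand_seat, but standing on an 8 mm steel tray, so the point is 85 mm above the bench.
- dish_red_mid (a point): Centre of a closed red-based dish of the same size (lid fixed), already upside down in one of the rack's places.
- dish_yellow_mid (a point): Centre of a closed yellow-based dish of the same size (lid fixed), already upside down in another of the rack's places.
- cup: Orange plastic cup, 72 mm across the rim, 90 mm high, loose, on the bench beyond the work; origin under its centre. Bystander.
- bottle: Amber bottle with a pale label, 56 mm across, 150 mm high, loose; origin under its centre. Bystander.
- timer: Green bench timer, a box 60 x 60 x 30 mm, loose; origin under its centre. Bystander.
Mind the look-alikes: they are no part of the job. What is shaped like the lid but purple or turquoise is not meant.

How it is judged:
By the outcome, as a careful person would: the job done as asked, in the order asked, and still so for the second after the job is handed in, with the robot touching nothing.
It also fails if it takes over 51 s, if anything falls off the work surface, if the arm or the gripper's body presses on something with over 40 N, if the wrist force passes 120 N, or if a joint passes its speed limit or range.

### The arm

A 6-joint arm with a two-finger parallel gripper is mounted at the origin on the work surface. World frame = base frame: x ahead of the robot, y to its left, z up, the work surface at z = 0. Lengths are in mm, angles in rad, forces in N, time in s.
With the tool pointing down it reaches from about 275 to 1000 mm from the base axis. Payload 8.4 kg.
Tool frame: the origin (TCP) lies midway between the tips of the shut fingers; the grasp point (between the pads) lies 19 mm behind it; z points along the fingers, y is the direction in which the jaws open and shut (so a half turn about z gives the same grasp; the last joint's range is limited). The gripper opens to 85 mm and grips with 20 to 120 N. Pads are 22 mm wide; open, the fingers measure 114 mm over their backs; the gripper's body (76 mm by 85 mm) begins 54 mm behind the grasp point. The pads swing forward as they close: fully open they stand 13 mm farther back than shut.
Start: joints at [-1.308, 0.353, 1.633, -0, 1.155, -0.002], TCP at [163.571, -603.218, 231.281] pointing down, gripper open.
Joint ranges: [-2.63, 2.63], [-0.92, 2.1], [0.06, 2.66], [-1.3, 4.44], [0, 2.69], [-3.02, 3.02]. Speed limits (rad/s): [2.22, 2.22, 2.79, 3.14, 3.14, 3.14].

### API

Orientations are given as [roll, pitch, yaw] about the fixed x, y, z axes, in that order (R = Rz(yaw) Ry(pitch) Rx(roll)).
In Python, from rig import * gives the robot as it stands.
- The arm moves only by the tool play_rows, never from a script. Its argument "moves" is a list of rows, each a list of 3 entries, a list of its own where there are three numbers: the shift along the tool's x, y, z in m, then the turn, a rotation vector about the tool's x, y, z in rad, then the opening in per cent of the stroke, from 0 (shut) to 100 (fully open). In form: [[[x, y, z], [rx, ry, rz], fingers], ...]. A call has 1 to 20 rows; each row shifts and turns the commanded pose from where the row before left it, along the tool's axes as they then stand; what a row does not reach is not made up. A row lasts 1/10 s, in which the tool goes at most 50 mm and 8.59 degrees, less where a joint would pass 70% of its speed; a pose out of reach is approached as far as the arm can. A call is refused whole if a number of a shift passes 0.05 or a number of a turn 0.15, either way. A call with a gripper value outside its range is refused whole. The fingers move at their own pace and stop on an object; "squeeze" is the grip in N (left out, the last holds). Time passes only in rows, so rows that do not move let the fingers close. It gives the time, the measured TCP pose, the force and the opening at its end, in the units of the state.
- sense(): the state, without advancing time (a new reading comes with each control period).
- grab_frame(name): name is "side" or "top"; returns a dict with "pixels" (480x640x3 uint8, red, green, blue), "intrinsics" (3x3 intrinsics, pixels), "distortion" ([k1, k2, p1, p2, k3] as OpenCV has them; the pictures are not rectified), "R" (3x3) and "t" (3): a world point X has camera coordinates R X + t. Camera axes: x right, y down, z forward; pixel columns grow to the right and rows downward; lengths in mm; the calibration is good to about 2 mm. A picture is of the moment at which its call begins. There is no depth.
- sign_off(): hands the job in, once; it reports no verdict.
The state is a dict: "clock": time; "qpos": joint angles; "qvel": joint speeds; "joint_efforts": joint torques, N m; "eef_pos": TCP position; "tcp_rot": TCP orientation; "contact_force": force on the tool from outside, world axes, zero at the start; "wrist_torque": the same for the moment, N m; "opening": opening from 0.0 (shut) to 1.0 (fully open).
Only numpy, scipy, OpenCV 4.12 (cv2) and the standard library are available. Lean on these libraries where they do the work, as an engineer would, in place of code of your own. Each camera call takes 0.05 s, during which the arm holds its last target. There are 200 camera calls.

## Working session

There is one attempt and no reset: what is moved stays moved. The work goes in short steps, Python scripts to look and compute and a tool call to move; the robot and the scene stay as the last step left them, time stands still between calls to the robot, and variables do not carry over. Pictures are saved under pics/ and viewed, about 8 in all and at most 12, crops included, and the job is handed in when it is done.

Besides the shell and the picture viewer there is one more tool, called as a command line: name --argument value ..., lists and objects as JSON in quotes. play_rows: Moves the arm, as the interface text tells. Its arguments: {"type":"object","properties":{"moves":{"type":"array"},"squeeze":{"type":"number"}},"required":["moves"]}

```bash
ls; mkdir -p pics; python3 - <<'E'
from rig import *
import cv2
s=sense();print({k:s[k] for k in('clock','eef_pos','tcp_rot','opening','contact_force')})
for n in('side','top'):
    f=grab_frame(n);cv2.imwrite(f'pics/{n}0.png',f['pixels'][...,::-1]);print(n,f['intrinsics'],f['distortion'],f['R'],f['t'])
E
```

```text
pics
{'clock': 0.0, 'eef_pos': array([ 163.43820742, -602.75631945,  230.54859694]), 'tcp_rot': array([-3.14017649e+00, -1.64405230e-05,  2.64793121e-01]), 'opening': 0.9949781304236441, 'contact_force': array([-0.55191281, -0.10077578, -0.31829938])}
side [[583.12745476   0.         319.84703018]
 [  0.         583.12745476 231.73997342]
 [  0.           0.           1.        ]] [-0.03588337  0.          0.          0.          0.        ] [[-0.78243502 -0.62272739  0.00245875]
 [-0.30823614  0.38385107 -0.87043026]
 [ 0.54109697 -0.68181299 -0.49228561]] [ 444.82514858  260.40364953 1036.55392253]
top [[517.60396064   0.         318.48932511]
 [  0.         517.60396064 241.85184424]
 [  0.           0.           1.        ]] [0.047355 0.       0.       0.       0.      ] [[-0.02868063 -0.99944548  0.01691609]
 [-0.9968453   0.0273449  -0.07450979]
 [ 0.07400591 -0.01899971 -0.9970768 ]] [ -16.60529852  579.73694409 1374.65685487]
```

View pics/side0.png

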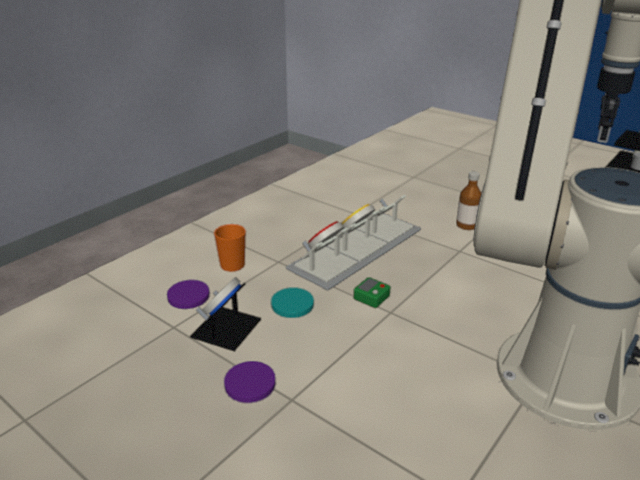

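View pics/top0.png

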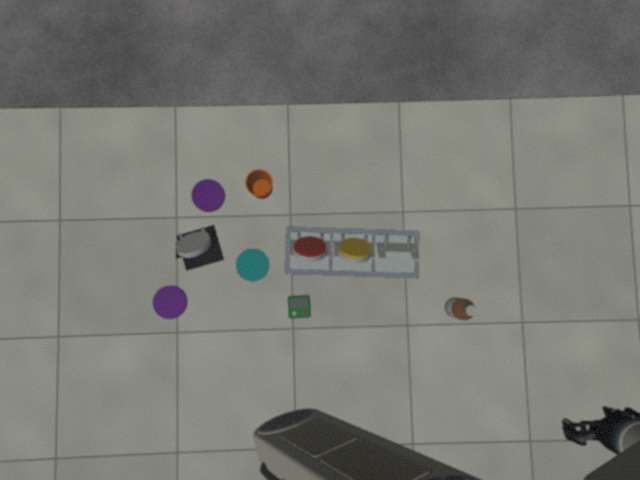

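Candidates in the top view: a white-grey lid on the black stand at (195,243), which fits the description; purple discs at (208,195) and (170,302) and a turquoise disc at (252,265), which are decoys. The red dish is at (310,247) and the yellow at (354,249). The empty berth is at the right end, about (397,252). I'll check the choice and the berth in close crops.

```bash
python3 - <<'E'
import rig,cv2,numpy as np
print([n for n in dir(rig) if n[0]!='_'])
t=cv2.imread('pics/top0.png');s=cv2.imread('pics/side0.png')
r=lambda im,x,y,w,h,k:cv2.resize(im[y:y+h,x:x+w],None,fx=k,fy=k,interpolation=cv2.INTER_CUBIC)
a=np.hstack([r(t,165,215,66,60,6),r(s,185,270,66,60,6)]);b=r(t,280,220,144,40+20,5.5)
a=cv2.resize(a[:360],(792,360));b=b[:,:792]
cv2.imwrite('pics/crop0.png',np.vstack([a,cv2.resize(b,(792,240))]))
E
```

```text
['MotionError', 'grab_frame', 'sense', 'sign_off']
```

View pics/crop0.png

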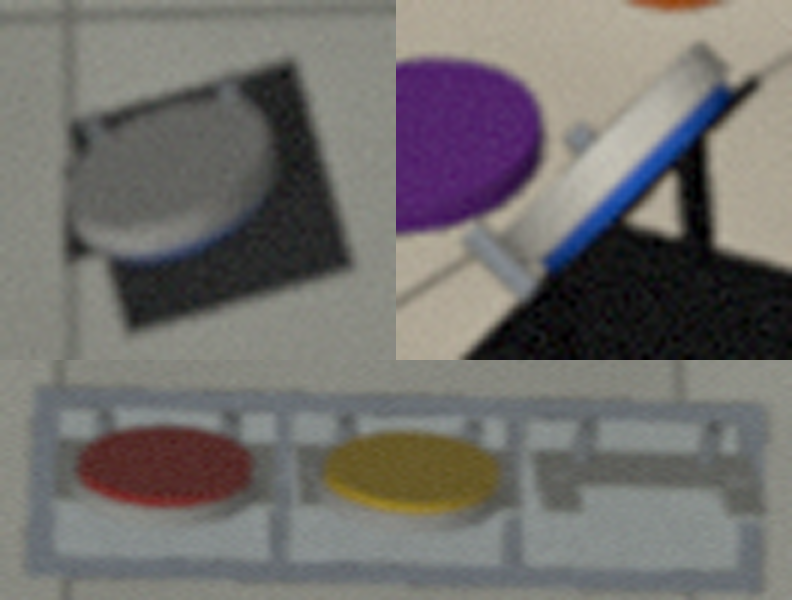

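Crops confirm it: the white lid with a blue edge on the black stand is the target (crop left). The third berth, at the right, is empty, with its peg tips near top (387,236) and (410,237). Next I'll get the positions.

```bash
cat > h.py <<'E'
from rig import *
import cv2,numpy as np
def ray(f,uv):
    p=cv2.undistortPoints(np.array(uv,float).reshape(-1,1,2),f['intrinsics'],np.array(f['distortion'])).reshape(-1,2)
    d=np.c_[p,np.ones(len(p))]@f['R']; return -f['R'].T@f['t'],d
def onz(f,uv,z):
    c,d=ray(f,uv);return c+d*((z-c[2])/d[:,2])[:,None]
def tri(f,g,a,b):
    out=[]
    for p,q in zip(a,b):
        c1,d1=ray(f,[p]);c2,d2=ray(g,[q]);d1=d1[0];d2=d2[0]
        s=np.linalg.lstsq(np.c_[d1,-d2],c2-c1,rcond=None)[0]
        out.append(np.r_[(c1+s[0]*d1+c2+s[1]*d2)/2,np.linalg.norm(c1+s[0]*d1-c2-s[1]*d2)])
    return np.array(out)
def proj(f,X):
    return cv2.projectPoints(np.array(X,float).reshape(-1,3),cv2.Rodrigues(f['R'])[0],f['t'],f['intrinsics'],np.array(f['distortion']))[0].reshape(-1,2)
def blob(im,cond,roi):
    h=cv2.cvtColor(im,cv2.COLOR_RGB2HSV).astype(int);m=cond(h).astype(np.uint8)
    k=np.zeros_like(m);x,y,w,hh=roi;k[y:y+hh,x:x+w]=m[y:y+hh,x:x+w]
    ys,xs=np.nonzero(k);return np.r_[xs.mean(),ys.mean(),len(xs),xs.min(),xs.max(),ys.min(),ys.max()]
E
python3 - <<'E'
from h import *
np.set_printoptions(precision=1,suppress=True)
T=grab_frame('top');S=grab_frame('side');im=T['pixels']
red=blob(im,lambda h:((h[...,0]<8)|(h[...,0]>172))&(h[...,1]>110),(285,225,50,40))
yel=blob(im,lambda h:(abs(h[...,0]-25)<8)&(h[...,1]>110),(330,225,50,40))
print(red,yel)
P=onz(T,[red[:2],yel[:2]],91);print(P)
print('rack tips',onz(T,[(386.9,236.2),(410,237)],66),'red/yel mids',P-[7,0,6])
print('stand tips',onz(T,[(181.2,237.2),(203.3,230.8)],58))
print('tri tips',tri(T,S,[(181.2,237.2),(203.3,230.8)],[(198.2,309.5),(215.7,292.8)]))
print('stand quad',onz(T,[(213.8,225.3),(223.3,259.2),(186.7,270)],2))
print('panel quads', onz(T,[(280+55/5.5,220+ 45/4),(280+275/5.5,220+45/4),(280+55/5.5,220+200/4),(280+275/5.5,220+205/4)],10))
print('rows dark/right edge profile')
g=im.astype(int).sum(2)
for r in range(228,262,4): print(r,g[r,172:226:2])
E
```

```text
[309.5 246.5 454.  295.  324.  238.  256. ] [354.3 248.  483.  339.  369.  239.  257. ]
[[ 562.5   -8.1   91. ]
 [ 555.6 -123.    91. ]]
rack tips [[ 585.7 -211.5   66. ]
 [ 581.9 -271.9   66. ]] red/yel mids [[ 555.5   -8.1   85. ]
 [ 548.6 -123.    85. ]]
stand tips [[598.3 325.6  58. ]
 [613.6 268.2  58. ]]
tri tips [[600.4 327.3  60.2   6.2]
 [615.2 269.5  60.5   5.1]]
stand quad [[633.6 251.    2. ]
 [540.4 226.6   2. ]
 [514.  325.3   2. ]]
panel quads [[611.   43.6  10. ]
 [608.  -65.3  10. ]
 [505.7  46.2  10. ]
 [499.2 -62.   10. ]]
rows dark/right edge profile
228 [380 383 331 395 426 418 421 421 420 423 421 415 395 368 321 274 218 140
 127  95 102 203 400 408 415 409 411]
232 [399 392 335 382 397 402 372 318 258 203 211 228 246 248 261 292 287 221
 125  72  83 101 292 415 408 414 410]
236 [392 382 264 176 264 230 231 274 293 275 286 286 296 285 283 285 294 290
 271 133 112  93 181 371 412 410 408]
240 [393 382 317 201 257 286 294 296 287 281 294 301 285 285 288 293 292 289
 254 187 118  94 107 277 406 413 405]
244 [402 378 261 274 295 280 267 289 286 292 285 287 293 288 289 280 291 237
 228 162  98  98 120 153 354 419 417]
248 [406 384 277 292 294 288 274 287 279 289 286 289 288 304 295 298 262 220
 166 112 106 104 117 134 235 400 414]
252 [390 386 229 335 351 334 293 308 333 340 356 360 360 335 300 251 179 111
 131 121 125  99 144 123 124 321 398]
256 [398 378 187 123 265 331 361 386 392 375 322 297 240 162 132 130 119 124
 128 107 133 106 136 120 112 205 393]
260 [394 399 342 375 412 347 154 120 120 116 110 106 114 123 108 126 106 131
  86 134 122 101 140 170 248 322 374]
```

play_rows --moves '[[[0,0,-0.033],[0,0,-0.142],55],[[0,0,-0.033],[0,0,-0.142],55],[[0,0,-0.033],[0,0,-0.142],55],[[0,0,-0.033],[0,0,-0.142],55],[[0,0,0],[0,0,-0.142],55],[[0,0,0],[0,0,-0.142],55],[[0,0,0],[0,0,-0.142],55],[[0,0,0],[0,0,-0.142],55],[[0,0,0],[0,0,-0.142],55],[[0,0,0],[0,0,-0.142],55],[[0,0,0],[0,0,-0.142],55]]' --squeeze 40

```text
clock: 1.3
eef_pos: [163.5, -603.1, 363.0]
tcp_rot: [-3.142, -0.0, 1.833]
contact_force: [-1.7, -1.0, -0.2]
opening: 0.55
```

```bash
echo 'from rig import *
import json
s=sense();json.dump([list(map(float,s[k])) for k in("qpos","eef_pos","tcp_rot")],open("log.jsonl","a"));open("log.jsonl","a").write("\n");print(s["clock"],s["qpos"].round(3),s["eef_pos"].round(1),s["tcp_rot"].round(3),s["contact_force"].round(1),s["opening"])' > st.py; python3 st.py
```

```text
1.3 [-1.308  0.261  1.471 -0.     1.41  -1.57 ] [ 163.5 -603.1  363. ] [-3.142 -0.     1.833] [-1.7 -1.  -0.2] 0.5504782665314638
```

play_rows --moves '[[[0.034,0.0225,0],[0,0,0],55],[[0.034,0.0225,0],[0,0,0],55],[[0.034,0.0225,0],[0,0,0],55],[[0.034,0.0225,0],[0,0,0],55],[[0.034,0.0225,0],[0,0,0],55],[[0.034,0.0225,0],[0,0,0],55],[[0.034,0.0225,0],[0,0,0],55],[[0.034,0.0225,0],[0,0,0],55],[[0.034,0.0225,0],[0,0,0],55],[[0.034,0.0225,0],[0,0,0],55],[[0.034,0.0225,0],[0,0,0],55],[[0.034,0.0225,0],[0,0,0],55],[[0.034,0.0225,0],[0,0,0],55],[[0.034,0.0225,0],[0,0,0],55],[[0.034,0.0225,0],[0,0,0],55],[[0.034,0.0225,0],[0,0,0],55],[[0.034,0.0225,0],[0,0,0],55],[[0.034,0.0225,0],[0,0,0],55],[[0.034,0.0225,0],[0,0,0],55],[[0.034,0.0225,0],[0,0,0],55]]'

```text
clock: 3.3
eef_pos: [426.8, 170.4, 363.3]
tcp_rot: [3.141, 0.0, 1.827]
contact_force: [0.4, -0.9, 0.1]
opening: 0.55
```

```bash
python3 st.py
```

```text
3.3 [ 0.377 -0.023  1.795 -0.     1.37   0.12 ] [426.8 170.4 363.3] [3.141 0.    1.827] [ 0.4 -0.9  0.1] 0.5501366266417392
```

play_rows --moves '[[[0,0,0],[-0.14,0,0],55],[[0,0,0],[-0.14,0,0],55],[[0,0,0],[-0.14,0,0],55],[[0,0,0],[-0.14,0,0],55],[[0,0,0],[-0.14,0,0],55],[[0,0,0],[0,0,0],55],[[0,0,0],[0,0,0],55]]'

```text
clock: 4.0
eef_pos: [426.5, 168.6, 363.7]
tcp_rot: [2.444, 0.0, 1.827]
contact_force: [0.2, 0.1, 0.6]
opening: 0.554
```

```bash
python3 st.py
```

```text
4.0 [ 0.48  -0.393  2.243 -0.248  0.621  0.375] [426.5 168.6 363.7] [2.444 0.    1.827] [0.2 0.1 0.6] 0.5543753943145201
```

```bash
cat > kin.py <<'E'
import numpy as np,json
from scipy.spatial.transform import Rotation as Ro
from scipy.optimize import least_squares
def fk(q,p):
    d1,a1,L2,a3,L4,d6=p
    A=Ro.from_euler('z',q[0]);B=A*Ro.from_euler('y',q[1]);C=B*Ro.from_euler('y',q[2])
    E=C*Ro.from_euler('ZYZ',[q[3],q[4],q[5]])
    x=A.apply([a1,0,d1])+B.apply([0,0,L2])+C.apply([a3,0,L4])+E.apply([0,0,d6])
    return x,E*Ro.from_euler('z',np.pi/2)
def rot(a,yaw,flip):  # tool rotation: tool z down the slope, y = +-n
    R=Ro.from_euler('z',yaw).as_matrix()
    n=R@[.766,0,.643];d=R@[.643,0,-.766];y=-n if flip else n
    return Ro.from_matrix(np.c_[np.cross(y,d),y,d])
def ik(x,R,q0,p):
    def e(q):
        X,E=fk(q,p);return np.r_[(X-x)/100,(R.inv()*E).as_rotvec()]
    r=least_squares(e,q0,bounds=([-2.63,-.92,.06,-1.3,0,-3.02],[2.63,2.1,2.66,4.44,2.69,3.02]));return r.x,r.cost
E
python3 - <<'E'
from kin import *
L=[json.loads(l) for l in open('log.jsonl')]
L.append([[-1.308,.353,1.633,0,1.155,-.002],[163.5,-603.0,230.9],[-3.1416,0,.265]])
f=lambda p:np.concatenate([fk(q,p)[0]-x for q,x,r in L])
r=least_squares(f,[350,0,400,0,400,250]);p=r.x;print(p.round(1),np.abs(r.fun).max())
for q,x,o in L: print((Ro.from_euler('xyz',o).inv()*fk(q,p)[1]).magnitude().round(4))
json.dump(list(p),open('p.json','w'))
def show(nm,X,R,q0):
    q,c=ik(X,R,q0,p);print(nm,q.round(2),'%.1e'%c);return q
up=lambda yaw:np.array([-.643*np.cos(yaw),-.643*np.sin(yaw),.766])
C=np.array([568.5,287.5,77]);B=np.array([543,-238.5,85])
q=np.array(L[-2][0])
q=show('pre',C+124*up(.26),rot(0,.26,0),q);q=show('grasp',C+4*up(.26),rot(0,.26,0),q)
q=show('high',C+204*up(.26),rot(0,.26,0),q)
for q0 in ([-.4,0,1.8,0,.9,2.5],[-.4,0,1.8,.3,.9,2.5]):
  k=show('pre2',B+124*up(-.06),rot(0,-.06,1),q0);show('place',B+4*up(-.06),rot(0,-.06,1),k)
E
```

```text
[294.4  -2.2 566.1  58.2 496.7 340.9] 1.5077715214688112Traceback (most recent call last):
  File "<stdin>", line 6, in <module>
AttributeError: 'float' object has no attribute 'round'
```

```bash
sed -i '$d' log.jsonl 2>/dev/null; python3 st.py; python3 - <<'E'
from kin import *
L=[json.loads(l) for l in open('log.jsonl') if l.strip()]
L.append([[-1.308,.353,1.633,0,1.155,-.002],[163.5,-603.0,230.9],[-3.1416,0,.265]])
f=lambda p:np.concatenate([fk(q,p)[0]-x for q,x,r in L])
r=least_squares(f,[350,0,400,0,400,250]);p=r.x;print(p.round(1),np.abs(r.fun).max())
for q,x,o in L: print('%.4f'%(Ro.from_euler('xyz',o).inv()*fk(q,p)[1]).magnitude())
json.dump(list(p),open('p.json','w'))
def show(nm,X,R,q0):
    q,c=ik(X,R,q0,p);print(nm,q.round(2),'%.1e'%c);return q
up=lambda yaw:np.array([-.643*np.cos(yaw),-.643*np.sin(yaw),.766])
C=np.array([568.5,287.5,77]);B=np.array([543,-238.5,85])
q=np.array(L[-2][0])
q=show('pre',C+124*up(.26),rot(0,.26,0),q);q=show('grasp',C+4*up(.26),rot(0,.26,0),q)
q=show('high',C+204*up(.26),rot(0,.26,0),q)
for q0 in ([-.4,0,1.8,0,.9,2.5],[-.4,0,1.8,.3,.9,2.5]):
  k=show('pre2',B+124*up(-.06),rot(0,-.06,1),q0);show('place',B+4*up(-.06),rot(0,-.06,1),k)
# next move from here, tool axes
x,o=L[-2][1],Ro.from_euler('xyz',L[-2][2])
R=rot(0,.26,0);print('shift',o.inv().apply(C+124*up(.26)-x).round(1),'turn',(o.inv()*R).as_rotvec().round(4))
# projected checks of the seat estimate
E
python3 - <<'E'
from h import *
c=np.array([568.5,287.5,77]);Rz=cv2.Rodrigues(np.array([0,0,.26]))[0]
n=Rz@[.766,0,.643];u=Rz@[-.643,0,.766];y=Rz@[0,1,0]
a=np.linspace(0,6.283,60)
circ=lambda h,r:c+h*n+r*(np.cos(a)[:,None]*u+np.sin(a)[:,None]*y)
o=[]
for nm,(x0,y0) in {'top':(165,215),'side':(185,270)}.items():
    f=grab_frame(nm);im=f['pixels'][y0:y0+66,x0:x0+66,::-1];im=cv2.resize(im,None,fx=6,fy=6,interpolation=cv2.INTER_CUBIC)
    for P,col in((circ(10,45),(0,255,255)),(circ(-4,45),(0,255,0)),(c+np.array([18*n-40*u+30*y,18*n-40*u-30*y]),(0,0,255))):
        for p in (proj(f,P)-[x0,y0]+.5)*6: cv2.circle(im,tuple(int(v) for v in p),2,col,-1)
    o.append(im)
cv2.imwrite('pics/ov1.png',np.hstack(o))
E
```

```text
4.0 [ 0.48  -0.393  2.243 -0.248  0.621  0.375] [426.5 168.6 363.7] [2.444 0.    1.827] [0.2 0.1 0.6] 0.5543753943145201
[294.4  -2.2 566.1  58.2 496.7 340.9] 1.5077715214688112
0.0000
0.0000
0.0000
0.0006
pre [ 0.64  0.14  2.29 -1.3   0.24  1.59] 2.9e-04
grasp [ 0.56  0.42  2.13 -1.3   0.17  1.55] 8.2e-03
high [ 0.71 -0.06  2.34 -0.92  0.36  1.24] 3.9e-21
pre2 [-0.73  0.1   2.34  1.3   0.43  1.32] 4.6e-30
place [-0.61  0.4   2.27  1.95  0.37  0.73] 4.6e-30
pre2 [-0.73  0.1   2.34  1.3   0.43  1.32] 5.2e-30
place [-0.61  0.4   2.27  1.95  0.37  0.73] 1.9e-29
shift [ 78.7 -55.9 203.4] turn [-0.0006  0.0024 -0.0024]
```

View pics/ov1.png

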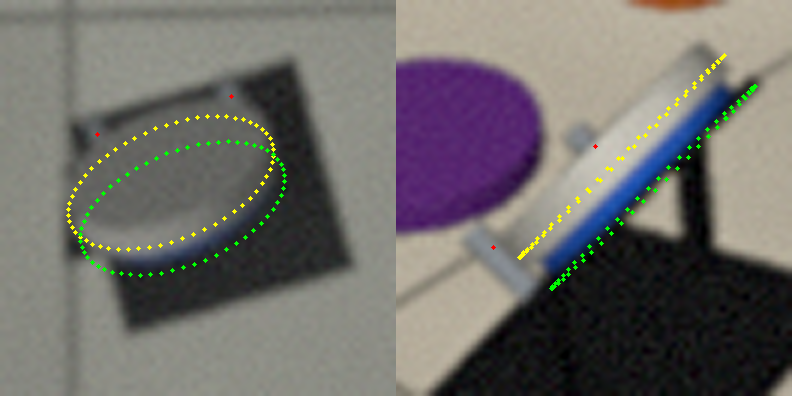

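Peg tips agree in the top view, but the lid ellipse sits roughly 4 px further out (top) and the side view shows an outward offset too. I'll re-measure the dish from the blue strip and lid edges. The wrist at this grasp is also close to the joint 4 limit, so I'll look at rotated in-plane approaches.

```bash
cat > m.py <<'E'
from h import *
np.set_printoptions(precision=1,suppress=True)
c=np.array([568.5,287.5,77.]);Rz=cv2.Rodrigues(np.array([0,0,.26]))[0]
n=Rz@[.766,0,.643];u=Rz@[-.643,0,.766];y=Rz@[0,1,0];a=np.linspace(0,6.283,240)
circ=lambda c,h,r:c+h*n+r*(np.cos(a)[:,None]*u+np.sin(a)[:,None]*y)
S=grab_frame('side');T=grab_frame('top')
h=cv2.cvtColor(S['pixels'],cv2.COLOR_RGB2HSV).astype(int);m=(abs(h[...,0]-112)<14)&(h[...,1]>110);m[:,:185]=0;m[:,251:]=0;m[:270]=0;m[330:]=0
ys,xs=np.nonzero(m);P=np.c_[xs,ys].astype(float);print(len(P),P.mean(0))
q=proj(S,circ(c,-10,41));e=q[q[:,0].argmax()]-q[q[:,0].argmin()];e/=np.linalg.norm(e);t=np.array([-e[1],e[0]])
print('side blue along',(P@e).min()-.5,(P@e).max()+.5,'pred',(q@e).min(),(q@e).max())
w=abs(P@e-(P@e).mean())<6
print('side blue across (hi = underside)',np.percentile(P[w]@t,[5,95]),'pred',[ [ (proj(S,circ(c,k,r))@t).min(),(proj(S,circ(c,k,r))@t).max()] for k,r in((-10,41),(-4,45),(10,45))])
# top: lid edge at image columns vs. predicted
g=T['pixels'].astype(int).sum(2)
for col in (188,192,196,200): print('col',col,g[224:264,col-1:col+2].mean(1).astype(int))
print('top pred face rows',proj(T,circ(c,10,45)).min(0),proj(T,circ(c,10,45)).max(0))
E
python3 m.py
```

```text
180 [225.8 302.6]
side blue along -86.13637471064543 -29.992509382071795 pred -72.3234890598841 -28.611327441188912
side blue across (hi = underside) [370.  401.7] pred [[np.float64(376.2040506635733), np.float64(377.42530730793106)], [np.float64(373.1229295248253), np.float64(374.21313149564827)], [np.float64(366.0501211555404), np.float64(366.56801664022754)]]
col 188 [433 433 433 437 431 435 422 358 250 194 240 274 301 294 293 293 296 290
 296 300 292 292 300 290 300 299 293 299 332 380 389 407 389 326 229 140
 121  96 110 116]
col 192 [435 432 426 436 438 418 350 250 222 263 282 291 297 298 294 294 293 295
 295 297 296 298 295 291 295 296 302 326 364 381 389 381 338 250 177 130
 109 110 110 109]
col 196 [423 426 429 433 408 337 224 198 247 286 298 292 297 291 295 297 285 294
 291 298 293 298 295 295 295 309 329 349 361 366 359 310 241 163 122 116
 115  99 131 120]
col 200 [425 431 428 396 319 237 213 231 269 294 301 288 287 295 294 298 291 289
 297 301 295 292 296 295 300 305 316 321 308 281 231 175 135 122 124 119
 117 125 129 123]
top pred face rows [175.9 233.9] [210.1 256.1]
```

```bash
python3 - <<'E'
from kin import *
p=json.load(open('p.json'))
def wrist(x,R,p):
    # position ik by wrist centre (numeric), wrist by euler
    d1,a1,L2,a3,L4,d6=p
    w=x-R.as_matrix()[:,2]*d6;q1=np.arctan2(w[1],w[0]);r=np.hypot(w[0],w[1])-a1;z=w[2]-d1
    f=np.hypot(L4,a3);g=np.arctan2(a3,L4);D=np.hypot(r,z)
    k=np.arccos((D*D-L2*L2-f*f)/(2*L2*f));q2=np.arctan2(r,z)-np.arctan2(f*np.sin(k),L2+f*np.cos(k));q3=k-g
    F=Ro.from_euler('z',q1)*Ro.from_euler('y',q2+q3)
    e=(F.inv()*R*Ro.from_euler('z',-np.pi/2)).as_euler('ZYZ')
    return np.r_[q1,q2,q3,e]
C=np.array([574,288,80.]);B=np.array([545,-239,86.])
for nm,c,yaw in(('pick',C,.26),('place',B,-.06)):
  for psi in (-.4,-.2,0,.2,.3,.4,.5,.6):
    R=Ro.from_euler('z',yaw);n=R.apply([.766,0,.643])
    tz=R.apply(np.cos(psi)*np.array([.643,0,-.766])+np.sin(psi)*np.array([0,1,0]))
    M=Ro.from_matrix(np.c_[np.cross(n,tz),n,tz])
    print(nm,psi,*[wrist(c-s*tz,M,p)[1:].round(2) for s in(4,100,250)])
E
```

```text
pick -0.4 [ 0.55  2.05 -1.4   0.71  1.9 ] [ 0.39  2.08 -1.19  0.82  1.76] [ 0.19  2.05 -0.94  1.07  1.61]
pick -0.2 [ 0.48  2.14 -1.65  0.47  2.05] [ 0.28  2.2  -1.33  0.54  1.78] [-0.02  2.21 -0.94  0.8   1.47]
pick 0 [ 0.44  2.2  -2.27  0.26  2.53] [ 0.21  2.28 -1.64  0.23  1.92] [-0.18  2.33 -0.73  0.46  1.06]
pick 0.2 [ 0.44  2.22  2.73  0.26 -2.63] [ 0.2   2.32  2.22  0.15 -2.13] [-0.22  2.38  0.55  0.32 -0.48]
pick 0.3 [ 0.46  2.22  2.33  0.35 -2.3 ] [ 0.23  2.31  1.88  0.31 -1.9 ] [-0.17  2.37  0.98  0.49 -1.06]
pick 0.4 [ 0.48  2.21  2.09  0.47 -2.14] [ 0.27  2.3   1.74  0.48 -1.85] [-0.08  2.35  1.12  0.68 -1.34]
pick 0.5 [ 0.52  2.19  1.92  0.59 -2.05] [ 0.33  2.27  1.63  0.63 -1.84] [ 0.02  2.3   1.16  0.84 -1.5 ]
pick 0.6 [ 0.56  2.16  1.79  0.71 -2.  ] [ 0.39  2.23  1.55  0.77 -1.85] [ 0.14  2.25  1.16  0.98 -1.6 ]
place -0.4 [ 0.42  2.34 -2.49  0.45  2.38] [ 0.17  2.43 -2.08  0.37  2.02] [-0.29  2.47 -1.05  0.55  1.08]
place -0.2 [0.38 2.32 2.96 0.29 3.03] [ 0.12  2.41  2.61  0.12 -2.92] [-0.35  2.44  0.27  0.35 -0.59]
place 0 [ 0.39  2.26  1.94  0.37 -2.4 ] [ 0.16  2.33  1.42  0.4  -1.93] [-0.21  2.33  0.84  0.71 -1.43]
place 0.2 [ 0.45  2.18  1.47  0.59 -2.07] [ 0.26  2.21  1.19  0.69 -1.85] [ 0.    2.18  0.88  0.99 -1.63]
place 0.3 [ 0.48  2.12  1.34  0.7  -1.99] [ 0.32  2.14  1.11  0.82 -1.83] [ 0.11  2.09  0.86  1.11 -1.68]
place 0.4 [ 0.53  2.07  1.25  0.82 -1.94] [ 0.39  2.07  1.06  0.95 -1.82] [ 0.22  1.99  0.85  1.22 -1.7 ]
place 0.5 [ 0.57  2.01  1.17  0.93 -1.9 ] [ 0.46  1.99  1.01  1.06 -1.81] [ 0.33  1.9   0.83  1.32 -1.71]
place 0.6 [ 0.63  1.94  1.11  1.04 -1.87] [ 0.53  1.91  0.97  1.17 -1.8 ] [ 0.43  1.8   0.81  1.42 -1.71]
```

```bash
cat >> m.py <<'E'
print('----')
def cols(pts,cs):
    o=[]
    for k in cs:
        s=np.sign(pts[:,0]-k);i=np.nonzero(s[:-1]*s[1:]<=0)[0];o.append(sorted(pts[i,1].round(1)))
    return o
for k,r in((10,45),(-4,45),(-10,41)): print('pred rows',k,cols(proj(T,circ(c,k,r)),(188,192,196,200)))
k,lab,st,_=cv2.connectedComponentsWithStats(m.astype(np.uint8),connectivity=8);j=1+st[1:,4].argmax();print(st[1:])
ys,xs=np.nonzero(lab==j);P=np.c_[xs,ys].astype(float)
print('along',(P@e).min()-.5,(P@e).max()+.5)
gs=S['pixels'].astype(int)
for f in (.35,.5,.65):
    s0=(P@e).min()*(1-f)+(P@e).max()*f
    tt=np.arange(358,384,1.);pt=(s0*e+tt[:,None]*t).astype(np.float32)
    v=cv2.remap(S['pixels'],pt[:,0].reshape(1,-1),pt[:,1].reshape(1,-1),cv2.INTER_LINEAR)[0].astype(int)
    print('across',f,[(int(a_),int(b[0]),int(b[2])) for a_,b in zip(tt,v)])
E
python3 m.py | sed -n '/----/,$p'
```

```text
----
pred rows 10 [[np.float64(237.2), np.float64(255.9)], [np.float64(235.4), np.float64(255.1)], [np.float64(234.4), np.float64(253.8)], [np.float64(234.0), np.float64(251.9)]]
pred rows -4 [[np.float64(242.2), np.float64(260.3)], [np.float64(240.4), np.float64(259.8)], [np.float64(239.1), np.float64(258.7)], [np.float64(238.3), np.float64(257.3)]]
pred rows -10 [[np.float64(245.4), np.float64(261.1)], [np.float64(243.2), np.float64(260.9)], [np.float64(241.8), np.float64(259.9)], [np.float64(241.0), np.float64(258.3)]]
[[210 285  31  31 153]
 [235 302   1   1   1]
 [234 306   2   2   2]
 [235 311   1   2   2]
 [232 314   1   1   1]
 [217 316   1   1   1]
 [235 317   1   1   1]
 [250 317   1   1   1]
 [231 319   1   1   1]
 [247 318   1   1   1]
 [212 320   1   1   1]
 [227 320   1   1   1]
 [229 321   1   1   1]
 [210 323   1   1   1]
 [212 322   1   1   1]
 [221 323   1   1   1]
 [223 323   1   1   1]
 [238 322   2   2   2]
 [216 324   1   1   1]
 [231 325   1   1   1]
 [226 327   1   1   1]
 [231 329   1   1   1]
 [237 328   1   1   1]]
along -72.71407069054331 -29.9925093820717
[... 606 characters left out ...]
9, 183), (368, 187, 181), (369, 137, 175), (370, 71, 175), (371, 35, 174), (372, 28, 143), (373, 42, 84), (374, 101, 84), (375, 152, 129), (376, 179, 154), (377, 182, 155), (378, 178, 152), (379, 161, 138), (380, 134, 115), (381, 100, 86), (382, 60, 53), (383, 29, 29)]
across 0.65 [(358, 177, 153), (359, 176, 152), (360, 173, 149), (361, 166, 148), (362, 180, 167), (363, 190, 178), (364, 194, 179), (365, 192, 179), (366, 193, 178), (367, 194, 178), (368, 182, 176), (369, 133, 172), (370, 67, 169), (371, 30, 166), (372, 22, 137), (373, 20, 74), (374, 22, 28), (375, 24, 18), (376, 18, 17), (377, 8, 10), (378, 9, 12), (379, 14, 14), (380, 32, 30), (381, 59, 51), (382, 102, 88), (383, 142, 121)]
```

```bash
cat >> m.py <<'E'
print('====')
J=[];E3=np.eye(3)
JS=np.array([proj(S,c+d)[0]-proj(S,c)[0] for d in E3]).T;JT=np.array([proj(T,c+d)[0]-proj(T,c)[0] for d in E3]).T
np.set_printoptions(precision=2)
A=np.vstack([t@JS,e@JS,JT[1],JT[0]]);b=np.array([-4.2,-.9,-2.75,0])
for w in ([1,1,1,1],[1,1,1,0]):
    W=np.array(w)[:,None];s=np.linalg.lstsq(A*W,b*W[:,0],rcond=None)[0];print(s,A@s-b,'stand axes',Rz.T@s)
print(A)
E
python3 m.py | sed -n '/====/,$p'
```

```text
====
[8.05 0.45 1.94] [ 0.34  0.25 -0.42 -0.38] stand axes [ 7.9  -1.63  1.94]
[6.92 2.42 3.71] [ 0.  -0.   0.  -1.3] stand axes [7.31 0.56 3.71]
[[-0.39 -0.1  -0.33]
 [-0.12 -0.44  0.27]
 [-0.39  0.01 -0.02]
 [-0.   -0.39 -0.09]]
```

```bash
cat > m2.py <<'E'
from h import *
np.set_printoptions(precision=2,suppress=True)
yaw=-.06;Rz=cv2.Rodrigues(np.array([0,0,yaw]))[0]
n=Rz@[.766,0,.643];u=Rz@[-.643,0,.766];y=Rz@[0,1,0];a=np.linspace(0,6.283,240)
S=grab_frame('side');T=grab_frame('top')
hs=[cv2.cvtColor(F['pixels'],cv2.COLOR_RGB2HSV).astype(int) for F in(T,S)]
def body(c): # densely sampled visible-colour surface: outer face + base side strip
    return np.vstack([c+h*n+r*(np.cos(a)[:,None]*u+np.sin(a)[:,None]*y) for h,r in((4,41),(10,41))])
def big(m,roi):
    k=np.zeros_like(m,np.uint8);x,y0,w,h=roi;k[y0:y0+h,x:x+w]=m[y0:y0+h,x:x+w]
    _,lab,st,ce=cv2.connectedComponentsWithStats(k);j=1+st[1:,4].argmax();yy,xx=np.nonzero(lab==j);return np.c_[xx,yy].astype(float)
conds={'red':lambda h:((h[...,0]<8)|(h[...,0]>172))&(h[...,1]>100),'yel':lambda h:(abs(h[...,0]-25)<8)&(h[...,1]>110)}
rois={'red':((285,225,50,40),(300,210,50,50)),'yel':((330,225,50,40),(335,195,50,45))}
for nm,c in(('red',[555.5,-8,85]),('yel',[548.6,-123,85])):
    c=np.array(c);A=[];b=[]
    for F,h,roi in zip((T,S),hs,rois[nm]):
        P=big(conds[nm](h),roi)
        J=np.array([proj(F,c+d)[0]-proj(F,c)[0] for d in np.eye(3)]).T
        Q=proj(F,body(c));hull=lambda X:cv2.boxPoints(cv2.minAreaRect(X.astype(np.float32)))
        k=cv2.moments(cv2.convexHull(Q.astype(np.float32)));q=np.array([k['m10'],k['m01']])/k['m00']
        print(nm,len(P),'area pred',k['m00'],'centroid',P.mean(0),'pred',q,'ext',P.min(0)-.5,P.max(0)+.5,'pred',Q.min(0),Q.max(0))
        A.append(J);b.append(P.mean(0)-q)
    A=np.vstack(A);b=np.hstack(b);s=np.linalg.lstsq(A,b,rcond=None)[0];print('shift',s,'res',A@s-b,'->',c+s)
E
python3 m2.py
```

```text
red 471 area pred 536.9404638898559 centroid [309.54 246.58] pred [309.56 247.46] ext [293.5 236.5] [324.5 256.5] pred [293.55 237.03] [325.6 257.9]
red 78 area pred 225.03034879406914 centroid [322.15 230.35] pred [324.9  234.54] ext [308.5 220.5] [336.5 241.5] pred [309.04 222.78] [340.79 246.34]
shift [3.92 1.64 9.96] res [-0.66 -0.86  0.94  0.06] -> [559.42  -6.36  94.96]
yel 485 area pred 535.7043728763238 centroid [354.27 247.94] pred [354.46 248.91] ext [338.5 237.5] [369.5 257.5] pred [338.41 238.46] [370.55 259.37]
yel 74 area pred 195.23888796078973 centroid [354.72 212.68] pred [357.28 216.57] ext [341.5 203.5] [368.5 223.5] pred [342.32 205.36] [372.27 227.83]
shift [ 3.77  2.54 10.15] res [-0.5  -0.7   0.79  0.03] -> [ 552.37 -120.46   95.15]
```

play_rows --moves '[[[0,0,0],[0,0.07,0],55],[[0,0,0],[0,0.07,0],55],[[0,0,0],[0,0.07,0],55],[[0,0,0],[0,0.07,0],55],[[0,0,0],[0,0.07,0],55],[[0,0,0],[0,0,0],55],[[0,0,0],[0,0,0],55]]'

```text
clock: 5.2
eef_pos: [425.2, 167.0, 360.1]
tcp_rot: [2.431, -0.234, 2.021]
contact_force: [-0.4, -0.8, -1.3]
opening: 0.55
```

```bash
python3 st.py; cat > goal.py <<'E'
from kin import *;from rig import sense
import sys
def goal(c,yaw,psi,flip):
    R=Ro.from_euler('z',yaw);n=R.apply([.766,0,.643])*(-1 if flip else 1)
    tz=R.apply(np.cos(psi)*np.array([.643,0,-.766])+np.sin(psi)*np.array([0,1,0]))
    return Ro.from_matrix(np.c_[np.cross(n,tz),n,tz]),n,tz
def go(c,yaw,psi,flip,s,out=0):
    M,n,tz=goal(c,yaw,psi,flip);st=sense();o=Ro.from_euler('xyz',st['tcp_rot'])
    X=np.array(c)-s*tz+out*n*(-1 if flip else 1)
    print('shift mm',o.inv().apply(X-st['eef_pos']).round(1),'turn',(o.inv()*M).as_rotvec().round(3),'target',X.round(1))
E
python3 - <<'E'
from goal import *
for s in(100,4): go([576.5,288.3,78],.26,.35,0,s,1)
E
```

```text
5.2 [ 0.056 -0.358  2.254  0.663  0.735 -0.693] [425.2 167.  360.1] [ 2.431 -0.234  2.021] [-0.4 -0.8 -1.3] 0.5501502812972018
shift mm [-28.2 -42.1 239. ] turn [-0.009  0.05  -0.008] target [527.7 239.8 150.6]
shift mm [-23.4 -41.2 334.9] turn [-0.009  0.05  -0.008] target [575.3 286.6  81.5]
```

play_rows --moves '[[[0,0,0],[-0.009,0.05,-0.008],55],[[-0.005,-0.005,0.03],[0,0,0],55],[[-0.005,-0.005,0.03],[0,0,0],55],[[-0.005,-0.005,0.03],[0,0,0],55],[[-0.005,-0.005,0.03],[0,0,0],55],[[-0.005,-0.005,0.03],[0,0,0],55],[[-0.005,-0.005,0.03],[0,0,0],55],[[-0.005,-0.005,0.03],[0,0,0],55],[[-0.005,-0.005,0.025],[0,0,0],55],[[0,0,0],[0,0,0],55],[[0,0,0],[0,0,0],55]]'

```text
clock: 6.3
eef_pos: [528.6, 242.5, 155.1]
tcp_rot: [2.413, -0.267, 2.068]
contact_force: [-0.3, 0.0, -0.0]
opening: 0.549
```

```bash
python3 st.py; python3 - <<'E'
from goal import *
for s in(100,4): go([576.5,288.3,78],.26,.35,0,s,1)
E
python3 - <<'E'
from h import *
o=[]
for nm,(x0,y0) in {'top':(150,205),'side':(175,240)}.items():
    f=grab_frame(nm);im=f['pixels'][y0:y0+95,x0:x0+95,::-1];o.append(cv2.resize(im,(399,399),interpolation=cv2.INTER_CUBIC))
cv2.imwrite('pics/pre1.png',np.hstack(o))
E
```

```text
6.3 [ 0.2    0.25   2.3    1.774  0.402 -1.845] [528.6 242.5 155.1] [ 2.413 -0.267  2.068] [-0.3  0.  -0. ] 0.5485000813017933
shift mm [-3.  -4.1  1.5] turn [-0.002 -0.005  0.004] target [527.7 239.8 150.6]
shift mm [-3.5 -3.9 97.5] turn [-0.002 -0.005  0.004] target [575.3 286.6  81.5]
```

View pics/pre1.png

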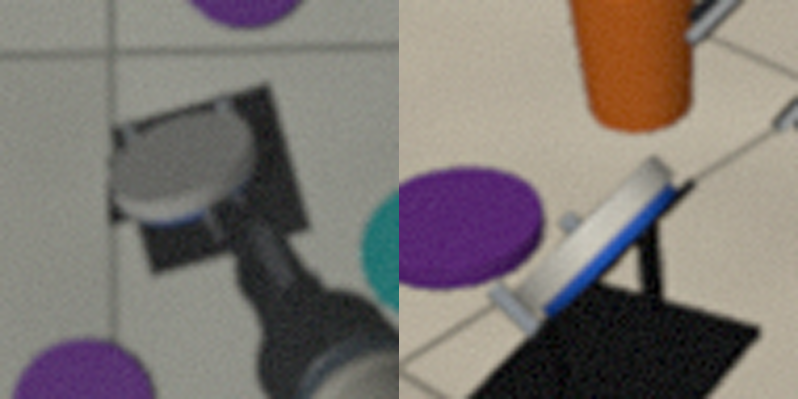

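The side view shows the fingers at (720,15) and (790,110), straddling the dish plane with a few mm left to correct, which matches the computed −4 mm. Advancing.

play_rows --moves '[[[-0.003,-0.004,0.0015],[-0.002,-0.005,0.004],55],[[0,0,0.016],[0,0,0],55],[[0,0,0.016],[0,0,0],55],[[0,0,0.016],[0,0,0],55],[[0,0,0.016],[0,0,0],55],[[0,0,0.016],[0,0,0],55],[[0,0,0.016],[0,0,0],55],[[0,0,0],[0,0,0],55],[[0,0,0],[0,0,0],55]]'

```text
clock: 7.3
eef_pos: [576.7, 285.4, 83.4]
tcp_rot: [2.409, -0.265, 2.06]
contact_force: [-0.8, 0.4, -0.4]
opening: 0.55
```

```bash
python3 st.py; python3 - <<'E'
from goal import *
for s in(4,): go([576.5,288.3,78],.26,.35,0,s,1)
E
python3 - <<'E'
from h import *
o=[]
for nm,(x0,y0) in {'top':(165,210),'side':(185,255)}.items():
    f=grab_frame(nm);im=f['pixels'][y0:y0+75,x0:x0+75,::-1];o.append(cv2.resize(im,(399,399),interpolation=cv2.INTER_CUBIC))
cv2.imwrite('pics/gr1.png',np.hstack(o))
E
```

```text
7.3 [ 0.281  0.474  2.215  2.198  0.419 -2.223] [576.7 285.4  83.4] [ 2.409 -0.265  2.06 ] [-0.8  0.4 -0.4] 0.5503585463110868
shift mm [ 1.2 -2.   1.2] turn [ 0.004  0.001 -0.   ] target [575.3 286.6  81.5]
```

View pics/gr1.png

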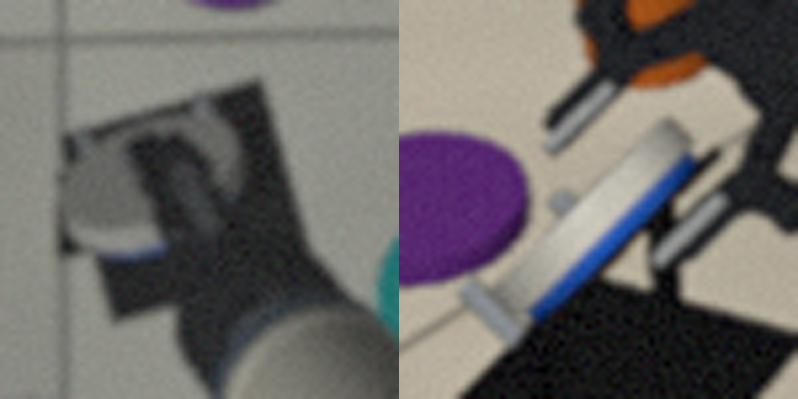

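Side view: the pad mid-plane is about 2 px (≈4 mm) outward of the dish mid-plane. The pads overlap the free top of the dish and clear the stand. I'll shift −3 mm along tool y, then close slowly.

play_rows --moves '[[[0.001,-0.003,0.001],[0.004,0,0],50],[[0,0,0],[0,0,0],40],[[0,0,0],[0,0,0],34],[[0,0,0],[0,0,0],30],[[0,0,0],[0,0,0],27],[[0,0,0],[0,0,0],24],[[0,0,0],[0,0,0],21],[[0,0,0],[0,0,0],18],[[0,0,0],[0,0,0],10],[[0,0,0],[0,0,0],10],[[0,0,0],[0,0,0],10]]' --squeeze 40

```text
clock: 8.5
eef_pos: [574.7, 286.1, 79.7]
tcp_rot: [2.414, -0.265, 2.06]
contact_force: [-0.3, -1.0, 0.7]
opening: 0.227
```

```bash
python3 st.py
```

```text
8.5 [ 0.284  0.48   2.217  2.207  0.419 -2.231] [574.7 286.1  79.7] [ 2.414 -0.265  2.06 ] [-0.3 -1.   0.7] 0.22655258772178913
```

Closed on the dish at 19.3 mm with hardly any force. Lifting off.

play_rows --moves '[[[0,0.002,-0.003],[0,0,0],10],[[0,0.002,-0.006],[0,0,0],10],[[0,0.001,-0.01],[0,0,0],10],[[0,0,-0.015],[0,0,0],10],[[0,0,-0.02],[0,0,0],10],[[0,0,-0.025],[0,0,0],10],[[0,0,-0.025],[0,0,0],10],[[0,0,-0.025],[0,0,0],10],[[0,0,-0.025],[0,0,0],10],[[0,0,-0.025],[0,0,0],10],[[0,0,-0.025],[0,0,0],10],[[0,0,-0.025],[0,0,0],10],[[0,0,-0.02],[0,0,0],10],[[0,0,0],[0,0,0],10],[[0,0,0],[0,0,0],10]]' --squeeze 50

```text
clock: 10.0
eef_pos: [455.3, 165.9, 262.8]
tcp_rot: [2.413, -0.264, 2.059]
contact_force: [1.1, -0.0, -2.2]
opening: 0.224
```

```bash
python3 st.py; python3 - <<'E'
from h import *
o=[]
for nm,(x0,y0) in {'top':(170,210),'side':(200,170)}.items():
    f=grab_frame(nm);im=f['pixels'][y0:y0+130,x0:x0+130,::-1];o.append(cv2.resize(im,(399,399),interpolation=cv2.INTER_CUBIC))
cv2.imwrite('pics/li1.png',np.hstack(o))
E
```

```text
10.0 [-0.006 -0.125  2.353  1.068  0.59  -1.217] [455.3 165.9 262.8] [ 2.413 -0.264  2.059] [ 1.1 -0.  -2.2] 0.22357763238664194
```

View pics/li1.png

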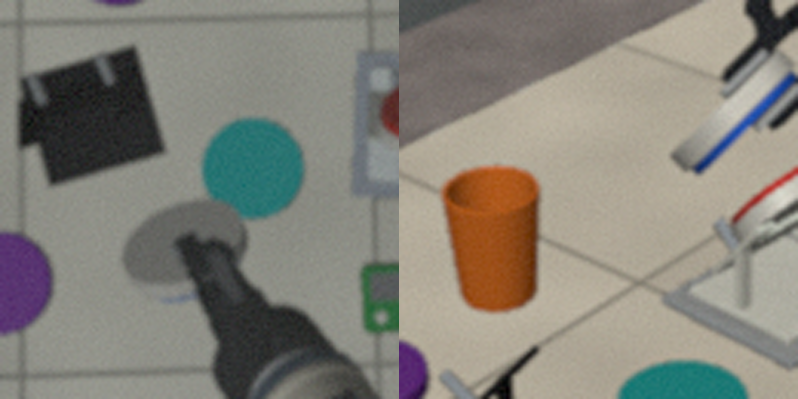

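The dish is held, closed, in both views: lid outward and blue edge behind, at side (740,110). The stand is empty. Now the turn, half a revolution about tool z.

play_rows --moves '[[[0,0,0],[0,0,0.08],10],[[0,0,0],[0,0,0.14],10],[[0,0,0],[0,0,0.149],10],[[0,0,0],[0,0,0.149],10],[[0,0,0],[0,0,0.149],10],[[0,0,0],[0,0,0.149],10],[[0,0,0],[0,0,0.149],10],[[0,0,0],[0,0,0.149],10],[[0,0,0],[0,0,0.149],10],[[0,0,0],[0,0,0.149],10],[[0,0,0],[0,0,0.149],10],[[0,0,0],[0,0,0.149],10],[[0,0,0],[0,0,0.149],10],[[0,0,0],[0,0,0.149],10],[[0,0,0],[0,0,0.149],10],[[0,0,0],[0,0,0.149],10],[[0,0,0],[0,0,0.149],10],[[0,0,0],[0,0,0.149],10],[[0,0,0],[0,0,0.149],10],[[0,0,0],[0,0,0.14],10]]'

```text
clock: 12.1
eef_pos: [454.9, 166.7, 261.2]
tcp_rot: [-2.382, 0.102, -0.9]
contact_force: [-0.6, -0.2, -1.3]
opening: 0.227
```

```bash
python3 st.py; python3 - <<'E'
from goal import *
for psi in (.15,.35):
  for s in(250,120,4): go([544,-238,85],-.06,psi,1,s,5)
E
```

```text
12.1 [-0.004 -0.121  2.352  1.068  0.59   1.682] [454.9 166.7 261.2] [-2.382  0.102 -0.9  ] [-0.6 -0.2 -1.3] 0.22706899351537718
shift mm [ 293.6  201.7 -255.5] turn [0.015 0.412 0.477] target [ 386.9 -266.   277.6]
shift mm [ 344.1  212.2 -136.1] turn [0.015 0.412 0.477] target [ 470.6 -251.6  179.1]
shift mm [389.1 221.6 -29.6] turn [0.015 0.412 0.477] target [ 545.2 -238.7   91.2]
shift mm [ 335.7  224.4 -269.8] turn [0.062 0.215 0.471] target [ 392.  -314.7  268.1]
shift mm [ 364.3  223.1 -143. ] turn [0.062 0.215 0.471] target [ 473.  -275.   174.6]
shift mm [389.8 221.9 -29.8] turn [0.062 0.215 0.471] target [ 545.3 -239.5   91.1]
```

play_rows --moves '[[[0,0,0],[0.008,0.09,0.119],10],[[0,0,0],[0.008,0.09,0.119],10],[[0,0,0],[0.008,0.09,0.119],10],[[0,0,0],[0.008,0.09,0.119],10],[[0,0,0],[0,0,0],10]]'

```text
clock: 12.6
eef_pos: [448.4, 162.2, 251.7]
tcp_rot: [-2.444, 0.124, -1.237]
contact_force: [-0.4, 0.3, -1.2]
opening: 0.232
```

```bash
python3 st.py; python3 - <<'E'
from goal import *
for s in(250,120,4): go([544,-238,85],-.06,.2,1,s,5)
E
```

```text
12.6 [ 0.226 -0.187  2.391  0.598  0.296  2.561] [448.4 162.2 251.7] [-2.444  0.124 -1.237] [-0.4  0.3 -1.2] 0.23161652882216893
shift mm [ 390.2  107.9 -185.8] turn [0.047 0.148 0.218] target [ 387.6 -278.4  275.9]
shift mm [409.8 103.9 -57.3] turn [0.047 0.148 0.218] target [ 470.9 -257.5  178.3]
shift mm [427.4 100.3  57.3] turn [0.047 0.148 0.218] target [ 545.3 -238.9   91.2]
```

play_rows --moves '[[[0.028,0.0077,-0.0133],[0,0,0],10],[[0.028,0.0077,-0.0133],[0,0,0],10],[[0.028,0.0077,-0.0133],[0,0,0],10],[[0.028,0.0077,-0.0133],[0,0,0],10],[[0.028,0.0077,-0.0133],[0,0,0],10],[[0.028,0.0077,-0.0133],[0,0,0],10],[[0.028,0.0077,-0.0133],[0,0,0],10],[[0.028,0.0077,-0.0133],[0,0,0],10],[[0.028,0.0077,-0.0133],[0,0,0],10],[[0.028,0.0077,-0.0133],[0,0,0],10],[[0.028,0.0077,-0.0133],[0,0,0],10],[[0.028,0.0077,-0.0133],[0,0,0],10],[[0.028,0.0077,-0.0133],[0,0,0],10],[[0.028,0.0077,-0.0133],[0,0,0],10],[[0,0,0],[0.012,0.037,0.055],10],[[0,0,0],[0.012,0.037,0.055],10],[[0,0,0],[0.012,0.037,0.055],10],[[0,0,0],[0.012,0.037,0.055],10],[[0,0,0],[0,0,0],10],[[0,0,0],[0,0,0],10]]'

```text
clock: 14.6
eef_pos: [388.7, -281.4, 277.3]
tcp_rot: [-2.428, 0.152, -1.5]
contact_force: [0.5, -0.9, -1.0]
opening: 0.225
```

```bash
python3 st.py; python3 - <<'E'
from goal import *
for s in(250,90,4): go([544,-238,85],-.06,.2,1,s,8)
E
```

```text
14.6 [-1.112  0.004  2.171  0.882  1.     1.503] [ 388.7 -281.4  277.3] [-2.428  0.152 -1.5  ] [ 0.5 -0.9 -1. ] 0.22518583071073764
shift mm [-2.9 -1.1  0.8] turn [-0.005  0.     0.002] target [ 389.9 -278.5  277.8]
shift mm [ -2.8  -0.2 160.8] turn [-0.005  0.     0.002] target [ 492.4 -252.8  157.7]
shift mm [-2.800e+00  2.000e-01  2.468e+02] turn [-0.005  0.     0.002] target [ 547.6 -239.    93.1]
```

play_rows --moves '[[[-0.0028,0,0],[-0.005,0,0],10],[[0,0,0.02],[0,0,0],10],[[0,0,0.025],[0,0,0],10],[[0,0,0.025],[0,0,0],10],[[0,0,0.025],[0,0,0],10],[[0,0,0.025],[0,0,0],10],[[0,0,0.025],[0,0,0],10],[[0,0,0.025],[0,0,0],10],[[0,0,0.02],[0,0,0],10],[[0,0,0.016],[0,0,0],10],[[0,0,0],[0,0,0],10],[[0,0,0],[0,0,0],10]]'

```text
clock: 15.8
eef_pos: [519.9, -245.4, 122.5]
tcp_rot: [-2.435, 0.154, -1.502]
contact_force: [-0.2, 0.7, -1.3]
opening: 0.229
```

```bash
python3 st.py; python3 - <<'E'
from goal import *
for s in(4,): go([544,-238,85],-.06,.2,1,s,8)
E
python3 - <<'E'
from h import *
o=[]
for nm,(x0,y0) in {'top':(285,200),'side':(295,160)}.items():
    f=grab_frame(nm);im=f['pixels'][y0:y0+110,x0:x0+145,::-1];o.append(cv2.resize(im,(399*145//145,303),interpolation=cv2.INTER_CUBIC))
    cv2.imwrite(f'pics/{nm}_pl.png',f['pixels'][...,::-1])
a=cv2.imread('pics/side_pl.png')[170:250,320:425];b=cv2.imread('pics/top_pl.png')[210:290,325:430]
cv2.imwrite('pics/pl1.png',np.vstack([cv2.resize(i,(394,300),interpolation=cv2.INTER_CUBIC) for i in(b,a)]))
cv2.imwrite('pics/pl1.png',np.hstack([cv2.resize(i,(399,304),interpolation=cv2.INTER_CUBIC) for i in(b,a)]))
E
```

```text
15.8 [-0.789  0.363  2.195  1.341  0.622  1.184] [ 519.9 -245.4  122.5] [-2.435  0.154 -1.502] [-0.2  0.7 -1.3] 0.22898095535582674
shift mm [ 0.1 -2.1 40.8] turn [ 0.002  0.    -0.002] target [ 547.6 -239.    93.1]
```

View pics/pl1.png

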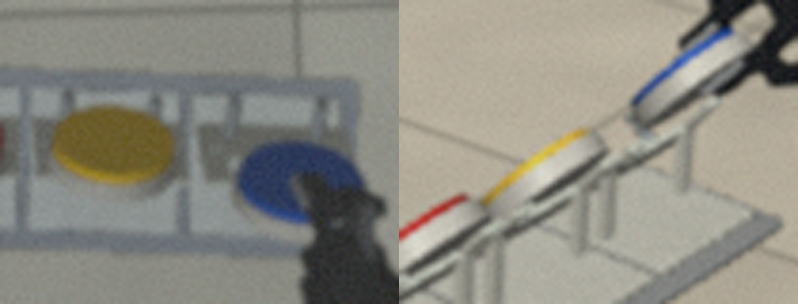

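The picture shows the dish upside down (blue up, lid beneath) at top-crop (300,182), above and up-slope of the empty berth. The yellow neighbour is at (113,147). I'll measure the held dish's centre against the neighbour.

```bash
cat > m3.py <<'E'
from h import *
from scipy.spatial.transform import Rotation as Ro
np.set_printoptions(precision=2,suppress=True)
st=sense();M=Ro.from_euler('xyz',st['tcp_rot']).as_matrix()
n=-M[:,1];u=-M[:,2];y=M[:,0];a=np.linspace(0,6.283,240)
c=st['eef_pos']+4*M[:,2];print('centre by grip',c)
for nm,roi in(('top',(370,215,70,60)),('side',(375,165,60,60))):
    F=grab_frame(nm);h=cv2.cvtColor(F['pixels'],cv2.COLOR_RGB2HSV).astype(int)
    m=((abs(h[...,0]-112)<14)&(h[...,1]>110)).astype(np.uint8);k=np.zeros_like(m);x,y0,w,hh=roi;k[y0:y0+hh,x:x+w]=m[y0:y0+hh,x:x+w]
    _,lab,s_,_=cv2.connectedComponentsWithStats(k);j=1+s_[1:,4].argmax();yy,xx=np.nonzero(lab==j)
    Q=proj(F,np.vstack([c+hh_*n+41*(np.cos(a)[:,None]*u+np.sin(a)[:,None]*y) for hh_ in(4,10)]))
    J=np.array([proj(F,c+d)[0]-proj(F,c)[0] for d in np.eye(3)]).T
    print(nm,len(xx),'obs',xx.min()-.5,xx.max()+.5,yy.min()-.5,yy.max()+.5,'pred',Q[:,0].min(),Q[:,0].max(),Q[:,1].min(),Q[:,1].max(),'px/mm',J)
E
python3 m3.py
```

```text
centre by grip [ 522.29 -245.25  120.14]
top 308 obs 388.5 419.5 247.5 267.5 pred 388.29648862302395 421.7245769471835 246.305587318033 268.17622786857794 px/mm [[-0.02 -0.4   0.07]
 [-0.4   0.01 -0.02]]
side 40 obs 383.5 406.5 176.5 194.5 pred 380.99638846421885 409.8766201731024 177.80390601528035 199.8331218929793 px/mm [[-0.35 -0.22  0.03]
 [-0.11  0.14 -0.37]]
```

play_rows --moves '[[[0,0.002,0.008],[0,0,0],10],[[0,0,0.008],[0,0,0],10],[[0,0,0.008],[0,0,0],10],[[0,0,0.006],[0,0,0],10],[[0,0,0.003],[0,0,0],10],[[0,0,0],[0,0,0],10],[[0,0,0],[0,0,0],10]]'

```text
clock: 16.7
eef_pos: [539.3, -240.0, 96.4]
tcp_rot: [-2.436, 0.154, -1.503]
contact_force: [0.8, 0.9, -1.4]
opening: 0.227
```

```bash
python3 st.py; python3 m3.py; python3 - <<'E'
from goal import *
for o in(8,0): go([544,-238,85],-.06,.2,1,4,o)
E
```

```text
16.7 [-0.748  0.43   2.184  1.448  0.59   1.096] [ 539.3 -240.    96.4] [-2.436  0.154 -1.503] [ 0.8  0.9 -1.4] 0.22675080450979845
centre by grip [ 541.87 -239.39   93.37]
top 277 obs 384.5 414.5 241.5 260.5 pred 384.1299288589344 416.79669915072526 239.57502245384694 260.61347350529496 px/mm [[-0.02 -0.39  0.07]
 [-0.39  0.01 -0.02]]
side 46 obs 374.5 398.5 184.5 203.5 pred 372.5156862524328 400.9825626772597 186.4521205833721 208.07202459649582 px/mm [[-0.34 -0.22  0.02]
 [-0.11  0.14 -0.36]]
shift mm [-0.1 -4.   8.1] turn [ 0.002 -0.001 -0.002] target [ 547.6 -239.    93.1]
shift mm [-0.1  4.   8.1] turn [ 0.002 -0.001 -0.002] target [ 541.4 -238.6   88. ]
```

play_rows --moves '[[[0,0.0005,0.002],[0,0,0],10],[[0,0.0005,0.002],[0,0,0],10],[[0,0,0.002],[0,0,0],10],[[0,0,0],[0,0,0],10]]'

```text
clock: 17.2
eef_pos: [542.5, -239.1, 91.1]
tcp_rot: [-2.436, 0.154, -1.504]
contact_force: [-0.6, -0.0, -1.6]
opening: 0.227
```

play_rows --moves '[[[0,0,0.001],[0,0,0],10],[[0,0,0.001],[0,0,0],10],[[0,0,0],[0,0,0],10]]'

```text
clock: 17.5
eef_pos: [543.7, -238.8, 89.8]
tcp_rot: [-2.435, 0.154, -1.504]
contact_force: [-0.5, -1.1, 0.5]
opening: 0.226
```

```bash
python3 st.py; python3 m3.py
```

```text
17.5 [-0.739  0.446  2.181  1.476  0.584  1.073] [ 543.7 -238.8   89.8] [-2.435  0.154 -1.504] [-0.5 -1.1  0.5] 0.2263308378661486
centre by grip [ 546.27 -238.2    86.81]
top 265 obs 383.5 413.5 240.5 258.5 pred 383.2380731717563 415.7263243966552 238.11304700654674 258.9740978462023 px/mm [[-0.02 -0.39  0.07]
 [-0.39  0.01 -0.02]]
side 40 obs 374.5 396.5 186.5 203.5 pred 370.6598148150787 399.0321005938769 188.5486644557646 210.06425733355093 px/mm [[-0.34 -0.22  0.02]
 [-0.11  0.14 -0.36]]
```

play_rows --moves '[[[0,0,0.001],[0,0,0],10],[[0,0,0.001],[0,0,0],10],[[0,0,0],[0,0,0],10]]'

```text
clock: 17.9
eef_pos: [544.5, -239.0, 89.1]
tcp_rot: [-2.435, 0.153, -1.504]
contact_force: [-17.1, -3.8, 17.4]
opening: 0.228
```

play_rows --moves '[[[0,0,0.001],[0,0,0],10],[[0,0,0],[0,0,0],10]]'

```text
clock: 18.1
eef_pos: [544.8, -239.5, 88.6]
tcp_rot: [-2.435, 0.152, -1.505]
contact_force: [-23.6, -6.7, 24.2]
opening: 0.225
```

play_rows --moves '[[[0,0,0.001],[0,0,0],10],[[0,0,0],[0,0,0],10]]'

```text
clock: 18.3
eef_pos: [545.4, -240.1, 88.3]
tcp_rot: [-2.434, 0.151, -1.506]
contact_force: [-29.2, -8.9, 29.9]
opening: 0.227
```

Pegs contacted: the force is up-slope. I'll ease back and then lay it against the slope.

play_rows --moves '[[[0,0,-0.002],[0,0,0],10],[[0,0,-0.0012],[0,0,0],10],[[0,0.001,0],[0,0,0],10],[[0,0.001,0],[0,0,0],10],[[0,0,0],[0,0,0],10]]'

```text
clock: 18.8
eef_pos: [543.4, -239.0, 88.4]
tcp_rot: [-2.434, 0.153, -1.504]
contact_force: [-1.2, -2.1, 6.8]
opening: 0.224
```

play_rows --moves '[[[0,0.001,0],[0,0,0],10],[[0,0,0],[0,0,0],10]]'

```text
clock: 19.0
eef_pos: [543.1, -239.1, 88.3]
tcp_rot: [-2.433, 0.154, -1.504]
contact_force: [0.6, -2.5, 8.1]
opening: 0.228
```

```bash
python3 st.py;python3 - <<'E'
from h import *
f=grab_frame('top')['pixels'];g=grab_frame('side')['pixels']
cv2.imwrite('pics/pl2.png',np.hstack([cv2.resize(i,(399,304),interpolation=cv2.INTER_CUBIC) for i in(f[210:270,335:415,::-1],g[170:230,330:410,::-1])]))
E
```

```text
19.0 [-0.741  0.45   2.183  1.487  0.586  1.058] [ 543.1 -239.1   88.3] [-2.433  0.154 -1.504] [ 0.6 -2.5  8.1] 0.2277787000141152
```

View pics/pl2.png

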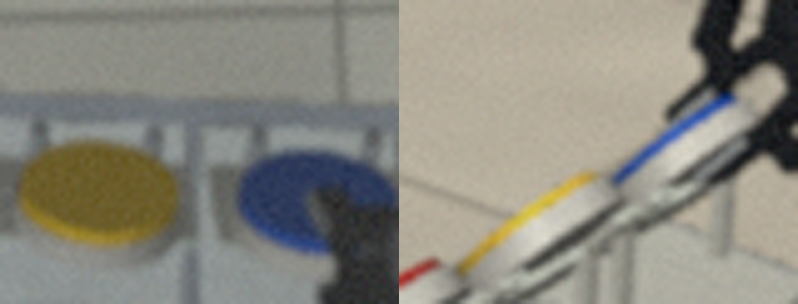

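Both views show the blue dish seated in line with yellow, fingers on its top. A bit more inward to confirm the plate contact, then release.

play_rows --moves '[[[0,0.001,-0.0005],[0,0,0],10],[[0,0,0],[0,0,0],10]]'

```text
clock: 19.3
eef_pos: [542.7, -239.1, 88.4]
tcp_rot: [-2.432, 0.154, -1.503]
contact_force: [5.2, -1.1, 4.9]
opening: 0.223
```

play_rows --moves '[[[0,0.001,0],[0,0,0],10],[[0,0,0],[0,0,0],10]]'

```text
clock: 19.5
eef_pos: [542.7, -239.0, 88.3]
tcp_rot: [-2.43, 0.154, -1.502]
contact_force: [7.9, -0.0, 6.2]
opening: 0.224
```

play_rows --moves '[[[0,-0.0017,0],[0,0,0],10],[[0,0,0],[0,0,0],10],[[0,0,0],[0,0,0],23],[[0,0,0],[0,0,0],24],[[0,0,0],[0,0,0],26],[[0,0,0],[0,0,0],29],[[0,0,0],[0,0,0],33],[[0,0,0],[0,0,0],38],[[0,0,0],[0,0,0],44],[[0,0,0],[0,0,0],48],[[0,0,0],[0,0,0],48],[[0,0,0],[0,0,0],48]]' --squeeze 20

```text
clock: 20.7
eef_pos: [541.3, -238.6, 87.5]
tcp_rot: [-2.435, 0.154, -1.503]
contact_force: [-0.1, 0.2, 0.6]
opening: 0.48
```

```bash
python3 st.py; python3 m3.py | grep obs | cut -c1-60
```

```text
20.7 [-0.742  0.45   2.185  1.485  0.585  1.058] [ 541.3 -238.6   87.5] [-2.435  0.154 -1.503] [-0.1  0.2  0.6] 0.4804670954041499
top 250 obs 383.5 412.5 240.5 259.5 pred 383.03931583889516 
side 35 obs 374.5 396.5 188.5 204.5 pred 371.36000798245914
```

play_rows --moves '[[[0,0,-0.005],[0,0,0],48],[[0,0,-0.008],[0,0,0],48],[[0,0,-0.012],[0,0,0],48],[[0,0,-0.015],[0,0,0],48],[[0,0,-0.02],[0,0,0],48],[[0,0,-0.025],[0,0,0],48],[[0,0,-0.025],[0,0,0],48],[[0,0,-0.03],[0,0,0],48],[[0,0,-0.03],[0,0,0],48],[[0,0,-0.03],[0,0,0],48],[[0,0,-0.03],[0,0,0],48],[[0,0,-0.02],[0,0,0],48],[[0,0,0],[0,0,0],48],[[0,0,0],[0,0,0],48]]'

```text
clock: 22.2
eef_pos: [381.1, -278.8, 275.5]
tcp_rot: [-2.435, 0.153, -1.505]
contact_force: [0.7, 0.1, -0.0]
opening: 0.482
```

```bash
python3 st.py; sed -i 's/(370,215,70,60)/(370,215,60,50)/' m3.py; python3 m3.py | grep obs | cut -c1-60; python3 - <<'E'
from h import *
f=grab_frame('top')['pixels'];g=grab_frame('side')['pixels']
cv2.imwrite('pics/fin.png',np.hstack([cv2.resize(i,(399,304),interpolation=cv2.INTER_CUBIC) for i in(f[210:290,285:430,::-1],g[165:265,290:425,::-1])]))
E
```

```text
22.2 [-1.123 -0.006  2.181  0.872  1.003  1.505] [ 381.1 -278.8  275.5] [-2.435  0.153 -1.505] [ 0.7  0.1 -0. ] 0.4821502992330658
top 442 obs 383.5 413.5 240.5 259.5 pred 416.3373210807195 4
side 36 obs 374.5 396.5 188.5 204.5 pred 444.4983286187965 4
```

View pics/fin.png

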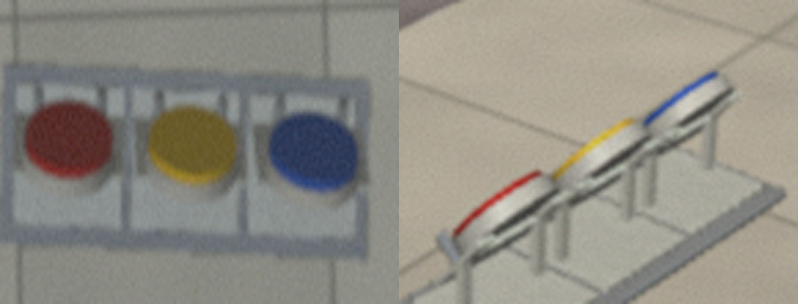

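The blue ellipse looks slightly more slanted than its neighbours, so I'll compare numerically and zoom in.

```bash
python3 - <<'E'
from h import *
np.set_printoptions(precision=2,suppress=True)
fs=[grab_frame('top')['pixels'].astype(float) for _ in range(8)];f=np.mean(fs,0).astype(np.uint8)
gs=[grab_frame('side')['pixels'].astype(float) for _ in range(8)];g=np.mean(gs,0).astype(np.uint8)
for im,rois in((f,((285,225,45,40),(330,225,45,40),(376,225,45,40))),(g,((300,210,45,45),(335,190,50,45),(370,175,45,40)))):
  h=cv2.cvtColor(im,cv2.COLOR_RGB2HSV).astype(int)
  for c,(x,y,w,hh) in zip((lambda h:((h[...,0]<8)|(h[...,0]>172))&(h[...,1]>100),lambda h:(abs(h[...,0]-25)<8)&(h[...,1]>110),lambda h:(abs(h[...,0]-112)<14)&(h[...,1]>110)),rois):
    m=np.zeros(h.shape[:2],np.uint8);m[y:y+hh,x:x+w]=c(h)[y:y+hh,x:x+w]
    ct=max(cv2.findContours(m,0,cv2.CHAIN_APPROX_NONE)[0],key=cv2.contourArea);e=cv2.fitEllipse(ct);M=cv2.moments(ct)
    print(np.round([M['m10']/M['m00'],M['m01']/M['m00'],M['m00']],1),[np.round(v,1) for v in e])
k=lambda i:cv2.resize(i,(399,399),interpolation=cv2.INTER_CUBIC)
cv2.imwrite('pics/fin2.png',np.hstack([k(f[225:270,372:417,::-1]),k(g[170:220,365:415,::-1])]))
E
```

```text
[309.5 246.6 432. ] [array([309.5, 246.6]), array([18.2, 30.4]), np.float64(90.5)]
[354.3 248.  446.5] [array([354.3, 248. ]), array([18.4, 31.1]), np.float64(94.6)]
[398.5 249.8 420. ] [array([398.5, 249.8]), array([17.8, 30.2]), np.float64(98.3)]
[322.2 230.3  50. ] [array([322.4, 230.4]), array([ 3. , 31.9]), np.float64(54.1)]
[354.5 212.8  46. ] [array([354.8, 212.8]), array([ 2.9, 30.9]), np.float64(54.0)]
[384.4 196.3  13. ] [array([385.1, 196.4]), array([ 2. , 23.2]), np.float64(55.0)]
```

View pics/fin2.png

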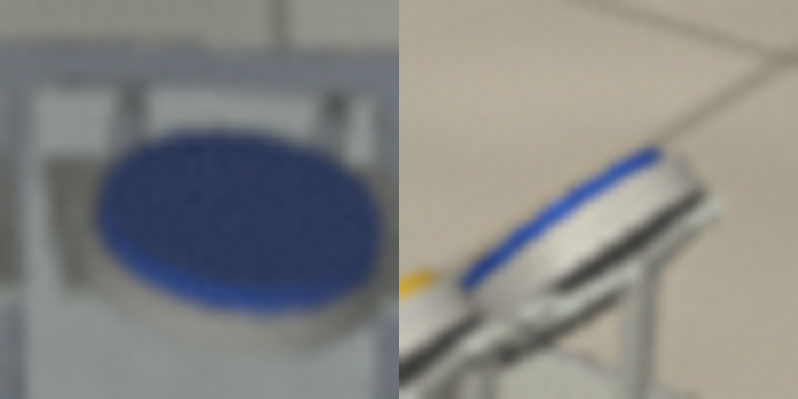

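Blue lies where the neighbours extrapolate to: centroid (398.5,249.8) against (399.1,249.4), and ellipse angle 98° on the 90.5→94.6 trend. It is closed and on the pegs. I'll do a quick bystander check and then hand in.

```bash
python3 - <<'E'
from h import *
a=cv2.imread('pics/side0.png').astype(int);b=grab_frame('side')['pixels'][...,::-1].astype(int)
t0=cv2.imread('pics/top0.png').astype(int);t1=grab_frame('top')['pixels'][...,::-1].astype(int)
for n,(x,y,w,h) in dict(cup=(210,220,40,55),timer=(350,275,45,35),bottle=(452,170,30,62),turq=(268,285,48,35),red=(300,215,45,30),yellow=(340,200,35,25)).items():
    print(n,abs(a-b)[y:y+h,x:x+w].mean().round(1))
for n,(x,y,w,h) in dict(bottle=(440,293,38,30),timer=(285,290,30,32),cup=(243,165,34,36)).items(): print('top',n,abs(t0-t1)[y:y+h,x:x+w].mean().round(1))
print('floor noise',abs(a-b)[350:450,100:200].mean().round(1))
s=sense();print(s['clock'],s['contact_force'].round(1));sign_off()
E
```

```text
cup 3.8
timer 3.4
bottle 11.1
turq 3.7
red 3.7
yellow 4.2
top bottle 9.9
top timer 4.2
top cup 4.6
floor noise 3.5
23.3 [0.6 0.4 0.2]
the job is handed in; nothing more can be done
```

```bash
python3 - <<'E'
import cv2,numpy as np
try:
    from h import grab_frame
    F={n:grab_frame(n)['pixels'][...,::-1] for n in('top','side')}
except Exception as e: print(e);F={n:cv2.imread(f'pics/{n}_pl.png') for n in('top','side')}
for n,(x,y,w,h) in dict(top=(435,285,50,45),side=(445,165,45,72)).items():
    for im in(cv2.imread(f'pics/{n}0.png'),F[n]):
        hsv=cv2.cvtColor(np.ascontiguousarray(im[y:y+h,x:x+w]),cv2.COLOR_BGR2HSV).astype(int);m=(hsv[...,0]<16)&(hsv[...,1]>120)
        yy,xx=np.nonzero(m);print(n,len(xx),xx.mean()+x,yy.mean()+y,xx.min()+x,xx.max()+x,yy.min()+y,yy.max()+y)
E
```

```text
the job is handed in; nothing more can be done
```

```bash
python3 - <<'E'
import cv2,numpy as np
for n,(x,y,w,h) in dict(top=(435,285,50,45),side=(445,165,45,72)).items():
    for k in('0','_pl'):
        im=cv2.imread(f'pics/{n}{k}.png')
        hsv=cv2.cvtColor(np.ascontiguousarray(im[y:y+h,x:x+w]),cv2.COLOR_BGR2HSV).astype(int);m=(hsv[...,0]<16)&(hsv[...,1]>120)
        yy,xx=np.nonzero(m);print(n,k,len(xx),xx.mean()+x,yy.mean()+y,xx.min()+x,xx.max()+x,yy.min()+y,yy.max()+y)
E
```

```text
top 0 65 459.2769230769231 312.18461538461537 454 467 303 317
top _pl 112 459.58035714285717 311.125 454 467 301 318
side 0 428 469.5957943925234 199.36682242990653 457 480 181 229
side _pl 309 467.0 201.05501618122977 457 473 181 229
```

I pinched the blue dish with its lid and lifted it off the black stand. I turned it half a revolution about the tool axis in the air, so the lid was underneath, and set it in the empty end place of the white rack. I then opened the fingers, backed off and handed the job in at 23.3 s.

**Placement:** the dish is closed, lid down, in line with its neighbours. In the top view its centroid is within about 0.7 px (under 2 mm) of where red and yellow extrapolate to. Its tilt follows their trend.

**Contact:** the pegs pushed back with up to about 43 N at the wrist, well under the 120 N limit, while I felt for them; I then eased off. The slope took about 10 N. After release the gripper read under 1 N and hung clear.

**Bystanders:** cup, timer, red, yellow and the turquoise lid-shaped disc were unchanged to camera noise.

**Check that disagreed:** the bottle's patch differed from the start by about 10 grey levels, against a noise of about 3.5, in both views. Pictures taken while I was lowering the dish still show its outline at the same pixels in the top view. The side view matches on the left edge, top and bottom, with its right side masked. That points to arm shadow or occlusion. I ran this comparison only after handing in and could take no new pictures, so the bottle's position after the final retreat is not confirmed. I felt no unexpected contact near it.

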